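# Walk the toy clock tower onto its card

### The arm

A 7-joint arm with a two-finger parallel gripper is mounted at the origin on the work surface. World frame = base frame: x ahead of the robot, y to its left, z up, the work surface at z = 0. Lengths are in m, angles in rad, forces in N, time in s.
With the tool pointing down it reaches from about 0.4 to 0.9 m from the base axis. Payload 5.6 kg.
Tool frame: the origin (TCP) lies between the finger pads; the fingertips stand 11 mm ahead of it and the grasp point (between the pads) lies 8 mm behind it; z points along the fingers, y is the line along which they close (so a half turn about z gives the same grasp; the last joint's range is limited). The gripper opens to 92 mm and grips with 3 to 60 N. Pads are 20 mm wide; open, the fingers measure 128 mm over their backs; the gripper's body (75 mm by 189 mm) begins 69 mm behind the grasp point.
Start: joints at [-1.161, 0.468, -0.012, 1.603, 0.006, 1.071, -0.056], TCP at [0.284, 0.584, 0.195] pointing down, gripper open.
Joint ranges: [-2.53, 2.53], [-0.31, 2.02], [-1.57, 1.55], [0.28, 2.44], [-1.29, 4.43], [0.15, 1.84], [-2.92, 2.92]. Speed limits (rad/s): [2.57, 2.57, 3.14, 3.14, 3.14, 3.14, 3.14].

### API

Orientations are given as a unit quaternion [x, y, z, w].
In Python, from rig import telemetry, vision, env gives the robot as it stands.
- The arm moves only by the shell command python3 -m jog 'ROWS' [FORCE]. ROWS is JSON, a list of rows, each a list of 3 entries, a list of its own where there are three numbers: the shift along the tool's x, y, z in mm, then the turn about the tool's z in rad, then the opening, from -1 (shut) to 1 (fully open), so that 0 is half open. In form: [[[tx, ty, tz], roll, grip], ...]. A call has 1 to 20 rows; each row is the pose to reach, as a shift and turn from the pose commanded when the call began, along the tool's axes at that moment; what a row does not reach only later rows make up. A row lasts 1/8 s, in which the tool goes at most 62.5 mm and 10.7 degrees, less where a joint would pass 70% of its speed; a pose out of reach is approached as far as the arm can. A call with a gripper value outside its range is refused whole. The fingers move at their own pace and stop on an object; FORCE is the grip in N (left out, the last holds). Time passes only in rows, so rows that repeat a pose let the fingers close. It gives the time, the measured TCP pose, the force, the opening and the grip force at its end, in the units of the state.
- telemetry.state(): the state, without advancing time (a new reading comes with each control period).
- vision.snapshot(name): name is "scene" or "top" or "wrist"; returns (picture, depth): 400x640x3 uint8, blue, green, red; 400x640 float32, m along the optical axis (not along the pixel's ray), 0 where there is no reading.
- vision.get_calibration(name): a dict with "fov_y" (degrees; the focal length in pixels is half the picture's height over the tangent of half this angle, whatever the lens; pixels are square), "cx", "cy" (the principal point, pixels), "world_from_camera" (4x4, takes a point from camera to world coordinates). Camera axes: x right, y up, looking along -z (the intrinsics and any distortion apply to the point x, -y, -z); pixel columns grow to the right and rows downward; lengths in m; the calibration is good to about 2 mm. A picture is of the moment at which its call begins: read the wrist's pose just before it. get_calibration takes no time and is no camera call; for the wrist camera it gives the pose at the moment of the call.
- env.sign_off(): hands the job in; it is judged then, once.
Trained networks look in the newest picture that a camera, given by its name, has taken for a name from the list of things; names that differ only in an ending like _2 or _b are one class to them, and where a whole thing is asked for, a point or a joint stands for the part that bears it (a point fixed in the world has none). Each returns a list of dicts, best first, with "p" (0 to 1); they miss things now and then, are a little off and sometimes report something else, mostly with a low value. They report only what shows in the picture. A call takes as long as a camera call. They do not tell look-alikes from the thing itself.
- vision.cut_out(label, camera): "pixels" (400x640 bool, what is visible of it) and "location" ([column, row] in pixels, amid what is visible of it).
The state is a dict: "time_s": time; "qpos": joint angles; "joint_velocities": joint speeds; "effort": joint torques, N m; "eef_pos": TCP position; "tool_rot": TCP orientation; "contact_force": force on the tool from outside, world axes, zero at the start; "wrist_torque": the same for the moment, N m; "grip_width": finger opening in m; "grip_force": force on a finger pad.
Only numpy, scipy, OpenCV 4.12 (cv2) and the standard library are available. Lean on these libraries where they do the work, as an engineer would, in place of code of your own. Each camera call takes 0.05 s, during which the arm holds its last target. There are 200 camera calls.

### The job

Walk the wooden clock tower forward (away from the robot) onto the pale card just ahead of it, the way you would walk a heavy cabinet, never lifting both of its ends off the counter at once. Rock it up on its left end (left as the robot sees it), swing the right end forward round it in one go and set it down flat; then rock it up on its right end and swing the left end forward, until it stands upright and squarely on the card, and let go. Leave the chapel and the lighthouse beside it alone.

Things in the scene. Friction and masses are not known exactly. Their poses are not given: they have to be found in the camera images.
- clock_tower: Loose wooden toy clock tower, 0.75 kg. Base 50 (x) x 120 (y) x 80 mm high; central shaft 40 (x) x 60 mm (y) up to 198 mm; roof with 46 x 66 mm eaves to 233 mm. White clock on both broad sides. One pinch across the shaft's 40 mm, 95 to 190 mm up, serves for the whole walk. Origin: centre of underside; x forward, away from the robot, towards the card; y to its left end (right end at -y); z up.
- left_foot (a point): The midpoint of the tower's bottom edge at its left end, 60 mm to +y of the tower's origin, at the height of the underside; the 50 mm long edge on which the tower rocks when its right end is up.
- right_foot (a point): The midpoint of the tower's bottom edge at its right end, 60 mm to -y of the tower's origin, at the height of the underside; the edge on which the tower rocks when its left end is up.
- card: Pale paper card fixed flat on the dark counter, 70 mm (x) by 140 mm (y), under 1 mm thick, nothing to catch on: the tower's place. It lies 54 to 70 mm ahead of the tower and 13 to 23 mm to its left, where one swing of about 27 to 36 degrees on each end brings it. Origin: its centre; its axes are those of the tower when square on it.
- chapel: Bystander: a smaller wooden chapel, loose, base 70 x 60 mm and 75 mm high, thin turret and pointed spire to 180 mm, no clock. Origin: centre of its underside, z up.
- lighthouse: Bystander: a round white toy lighthouse with a red band, loose, foot 76 mm across, 170 mm high. Origin: centre of its underside, z up.
Not all that is in view belongs to the job. Leave any orange, purple or red look-alike of the clock_tower alone.

How it is judged:
On the way, in this order (a step that is already met when the one before it is completed fails the run):
1. the tower rocks on its left end, which has stayed in place, with its right end in the air and swung forward (height (world z) of right_foot above 0.006 m and height (world z) of left_foot below 0.006 m and distance of left_foot from where it was at the start of the episode below 0.02 m and distance of right_foot from where it was at the start of the episode above 0.035 m), for 0.1 s.
2. it is set down flat, turned on its left end (height (world z) of each of right_foot, left_foot below 0.004 m and distance of left_foot from where it was at the start of the episode below 0.022 m and angle between the x axis of clock_tower and the x axis of card, either way round above 0.25 rad), for 0.1 s.
3. it rocks on its right end with its left end in the air and swung forward (height (world z) of left_foot above 0.006 m and height (world z) of right_foot below 0.006 m and distance of left_foot from where it was at the start of the episode above 0.03 m and distance of right_foot from where it was at the start of the episode above 0.035 m), for 0.1 s.
At the end, for the whole second after the job is handed in: The tower stands still, upright and flat on the counter, its centre within 18 mm of the card's centre fore and aft and 20 mm sideways, square to the card within 10 degrees (x of clock_tower in the frame of card between -0.018 and 0.018 m and y of clock_tower in the frame of card between -0.02 and 0.02 m and angle between the x axis of clock_tower and the x axis of card, either way round below 0.175 rad and angle between clock_tower's own z axis and vertical below 0.05 rad and height (world z) of each of left_foot, right_foot below 0.004 m and linear speed of clock_tower below 0.02 m/s and angular speed of clock_tower below 0.1 rad/s); the robot touches nothing.
It fails at once if both ends of the tower are more than 12 mm above the counter (lifted, not walked) (height (world z) of each of left_foot, right_foot above 0.012 m).
It fails at once if the tower is tipped more than 40 degrees (angle between clock_tower's own z axis and vertical above 0.7 rad).
It fails at once if the chapel or the lighthouse is moved more than 15 mm or tipped (distance of any of chapel, lighthouse from where it was at the start of the episode above 0.015 m or angle between any of chapel, lighthouse's own z axis and vertical above 0.2 rad).
It also fails if it takes over 48 s, if anything falls off the work surface, if the arm or the gripper's body presses on something with over 40 N, if the wrist force passes 120 N, or if a joint passes its speed limit or range.

## Working session

There is one attempt and no reset: what is moved stays moved. The work goes in short steps, Python scripts to look and compute and a shell command to move; the robot and the scene stay as the last step left them, time stands still between calls to the robot, and variables do not carry over. Pictures are saved under pics/ and viewed, at most 10 in all, crops included, and the job is handed in when it is done.

```bash
ls; mkdir -p pics; cat > h.py <<'E'
import numpy as np,cv2
from rig import telemetry,vision,env
def K(n):
    c=vision.get_calibration(n); return c,200/np.tan(np.radians(c['fov_y'])/2),np.array(c['world_from_camera'])
def cloud(n,d):
    c,f,T=K(n); v,u=np.mgrid[0:400,0:640]
    P=np.stack([(u-c['cx'])/f*d,-(v-c['cy'])/f*d,-d,np.ones_like(d)],-1)
    return P@T.T
E
python3 - <<'E'
from h import *
s=telemetry.state();print({k:np.round(v,3) for k,v in s.items()})
for n in ['scene','top']:
    im,d=vision.snapshot(n);cv2.imwrite(f'pics/{n}0.png',im)
    W=cloud(n,d);np.save(f'{n}.npy',W);print(n,K(n)[0].keys(),np.round(K(n)[2],3).tolist())
    for l in ['clock_tower','card','chapel','lighthouse']:
        for r in vision.cut_out(l,n):
            m=r['pixels']&(d>0); w=W[m]
            print(l,round(r['p'],2),np.round(r['location']),m.sum(),np.round(np.percentile(w[:,:3],[2,50,98],axis=0),3).tolist() if m.sum() else '')
E
```

```text
pics
{'time_s': np.float64(0.0), 'qpos': array([-1.161,  0.468, -0.012,  1.604,  0.006,  1.071, -0.056]), 'joint_velocities': array([-0.001, -0.   , -0.   ,  0.002,  0.   ,  0.   ,  0.001]), 'effort': array([-0.0000e+00, -5.2058e+01, -1.3000e-02, -2.4374e+01, -5.7000e-02,
        1.7000e-02,  0.0000e+00]), 'eef_pos': array([0.284, 0.584, 0.194]), 'tool_rot': array([ 0.225,  0.974, -0.001, -0.   ]), 'contact_force': array([-0.392,  0.623, -1.292]), 'wrist_torque': array([-0.009, -0.019,  0.038]), 'grip_force': np.float64(0.0), 'grip_width': np.float64(0.092)}
scene dict_keys(['fov_y', 'cx', 'cy', 'world_from_camera']) [[0.846, -0.452, 0.282, 0.737], [0.533, 0.712, -0.458, -0.411], [0.006, 0.537, 0.843, 0.789], [0.0, 0.0, 0.0, 1.0]]
clock_tower 0.89 [411. 184.] 4478 [[0.58, 0.047, 0.007], [0.634, 0.07, 0.094], [0.686, 0.112, 0.225]]
clock_tower 0.85 [288. 219.] 4513 [[0.45, -0.15, 0.008], [0.496, -0.106, 0.106], [0.52, -0.04, 0.226]]
clock_tower 0.81 [214. 194.] 4678 [[0.304, -0.177, 0.005], [0.356, -0.13, 0.089], [0.392, -0.072, 0.225]]
clock_tower 0.69 [329. 146.] 3773 [[0.4, 0.035, 
[... 558 characters left out ...]
7.] 1564 [[0.567, 0.047, 0.003], [0.604, 0.078, 0.185], [0.663, 0.109, 0.23]]
clock_tower 0.87 [372. 260.] 1549 [[0.299, -0.177, 0.002], [0.345, -0.111, 0.205], [0.387, -0.067, 0.229]]
clock_tower 0.67 [360. 193.] 1840 [[0.446, -0.147, 0.001], [0.474, -0.086, 0.119], [0.518, -0.033, 0.229]]
clock_tower 0.6 [280. 206.] 1838 [[0.398, 0.035, -0.0], [0.448, 0.075, 0.123], [0.513, 0.122, 0.229]]
card 0.88 [352. 165.] 1344 [[0.533, -0.161, -0.004], [0.562, -0.082, 0.0], [0.598, -0.024, 0.005]]
lighthouse 0.88 [171. 191.] 1089 [[0.459, 0.301, 0.004], [0.488, 0.324, 0.06], [0.527, 0.359, 0.165]]
lighthouse 0.69 [358. 192.] 1764 [[0.448, -0.147, 0.008], [0.474, -0.086, 0.135], [0.514, -0.033, 0.229]]
```

View pics/scene0.png

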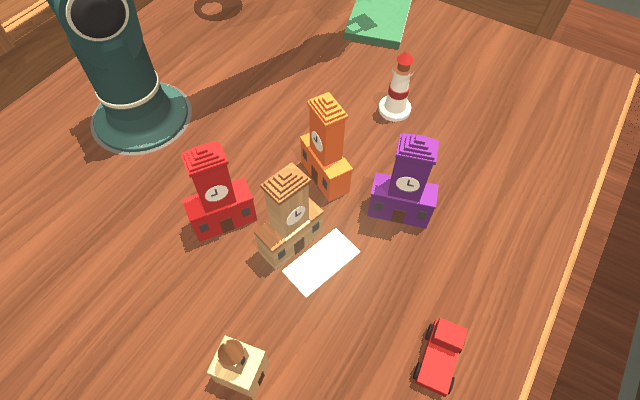

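View pics/top0.png

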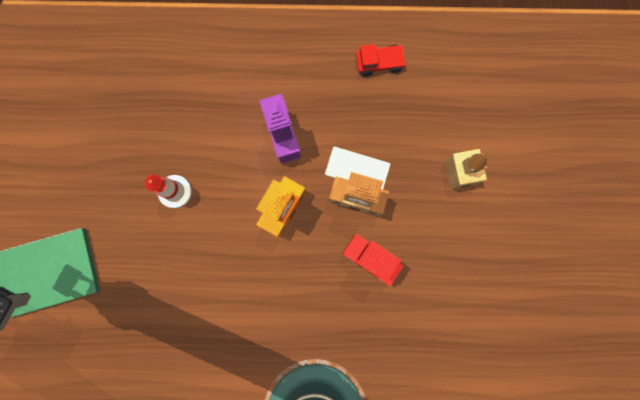

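Candidates for the tower in the scene picture: wooden (288,219), orange (329,146), purple (411,184), red (214,194). The unpainted wooden one right behind the white card (317,262) is the target. The chapel is at (239,363) and the lighthouse at (398,95).

```bash
cat >> h.py <<'E'
from scipy.optimize import least_squares
def sdf(q,a,b):
    d=np.abs(q)-[a,b]
    return np.linalg.norm(np.maximum(d,0),axis=1)+np.minimum(d.max(1),0)
def fit_tower(w,x0):
    lo=w[(w[:,2]>.01)&(w[:,2]<.074)]; hi=w[(w[:,2]>.09)&(w[:,2]<.19)]
    def r(p):
        c,s=np.cos(p[2]),np.sin(p[2]);R=np.array([[c,-s],[s,c]])
        return np.r_[sdf((lo[:,:2]-p[:2])@R,.025,.06),sdf((hi[:,:2]-p[:2])@R,.02,.03)]
    o=least_squares(r,x0,loss='soft_l1',f_scale=.002); return o.x,np.median(np.abs(o.fun)),len(lo),len(hi)
def fit_rect(w,a,b,x0):
    h=cv2.convexHull(w[:,:2].astype(np.float32)); return cv2.minAreaRect(h)
def masks(n,im,d,label,xy,tol=.06):
    W=cloud(n,d)
    for r in vision.cut_out(label,n):
        m=r['pixels']&(d>0)
        if m.sum()>50 and np.linalg.norm(np.median(W[m][:,:2],axis=0)-xy)<tol: return W,m
    return W,None
E
python3 - <<'E'
from h import *
A=[];C=[]
for n in ['scene','top']:
    im,d=vision.snapshot(n)
    W,m=masks(n,im,d,'clock_tower',[.485,-.09],.04)
    if m is not None: w=W[cv2.erode(m.astype(np.uint8),np.ones((3,3)))>0];A.append(w);print(n,fit_tower(w,[.485,-.09,-.2]))
    # card: white pixels on z~0
    wm=(im.min(2)>195)&(abs(W[...,2])<.012)&(np.hypot(W[...,0]-.56,W[...,1]+.09)<.11)&(d>0)
    C.append(W[wm]);print('card',wm.sum(),cv2.minAreaRect(W[wm][:,:2].astype(np.float32)*1000))
    if n=='scene': cv2.imwrite('pics/crop.png',cv2.resize(im[150:310,220:380],(600,600)))
print(fit_tower(np.concatenate(A),[.485,-.09,-.2]))
print(cv2.minAreaRect(np.concatenate(C)[:,:2].astype(np.float32)*1000))
E
```

```text
scene (array([ 0.48270561, -0.0882239 , -0.269227  ]), np.float64(0.0003784466973406238), 951, 1219)
card 2501 ((554.0403442382812, -89.41132354736328), (142.28128051757812, 73.02376556396484), 73.6958999633789)
top (array([ 0.48244584, -0.09073669, -0.27151344]), np.float64(0.0003755409443544494), 99, 140)
card 1298 ((554.3436279296875, -92.03746032714844), (139.64886474609375, 70.05809020996094), 73.92456817626953)
(array([ 0.4827554 , -0.08824621, -0.26946257]), np.float64(0.0004084710574285694), 1050, 1359)
((553.8900756835938, -89.92495727539062), (143.35165405273438, 73.02376556396484), 73.6958999633789)
```

View pics/crop.png

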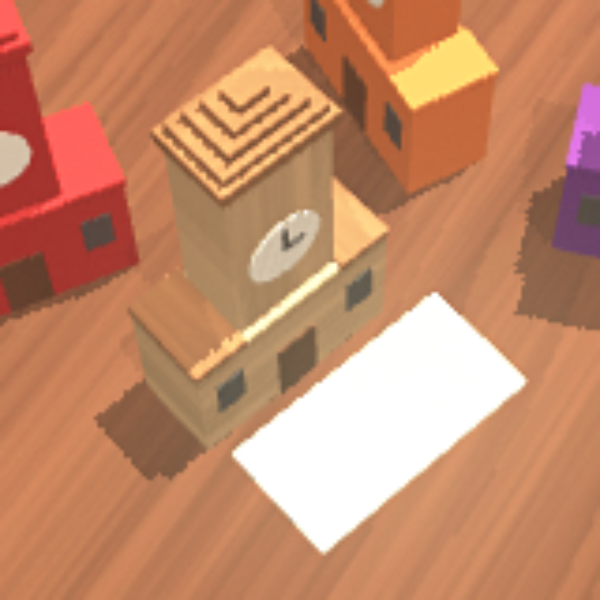

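The crop confirms it: bare wood, white clock at (283,245), with the card just ahead at about (380,420). Next I compute the approach.

```bash
cat >> h.py <<'E'
from scipy.spatial.transform import Rotation as Ro
def rel(P,yaw,ps=None,q=None):
    """world TCP target (m), tool-y heading yaw -> tool-axes shift mm, roll"""
    s=telemetry.state(); ps=s['eef_pos'] if ps is None else ps; R=Ro.from_quat(s['tool_rot'] if q is None else q).as_matrix()
    d=R.T@(np.array(P)-ps)*1000; y=R.T@[np.cos(yaw),np.sin(yaw),0]
    return np.round(d,1).tolist(),round(float(-np.arctan2(y[0],y[1])),3)
E
python3 - <<'E'
from h import *
print(rel([.4827,-.0889,.31],-.27),rel([.4827,-.0889,.176],-.27))
E
```

```text
([-473.0, -518.7, -114.6], 1.388) ([-473.0, -518.8, 19.4], 1.388)
```

```bash
python3 -m jog '[[[0,0,-57],0,1],[[0,0,-115],0,1],[[-40,-43,-115],0.12,1],[[-79,-86,-115],0.24,1],[[-118,-130,-115],0.36,1],[[-158,-173,-115],0.48,1],[[-197,-216,-115],0.6,1],[[-237,-259,-115],0.72,1],[[-276,-303,-115],0.84,1],[[-315,-346,-115],0.96,1],[[-355,-389,-115],1.08,1],[[-394,-432,-115],1.2,1],[[-434,-476,-115],1.3,1],[[-473,-519,-115],1.388,1],[[-473,-519,-115],1.388,1],[[-473,-519,-115],1.388,1]]' 20
python3 - <<'E'
from h import *
im,d=vision.snapshot('wrist');cv2.imwrite('pics/w1.png',im)
W,m=masks('wrist',im,d,'clock_tower',[.4827,-.089],.05)
if m is not None: print(fit_tower(W[m],[.4827,-.089,-.27]))
w=W[(d>0)&(W[...,2]>.195)&(W[...,2]<.24)&(np.hypot(W[...,0]-.4827,W[...,1]+.089)<.06)]
print(len(w));
if len(w)>20: print(cv2.minAreaRect(w[:,:2].astype(np.float32)*1000))
print(rel([.4827,-.0889,.176],-.27))
E
```

```text
time_s: 2.7
eef_pos: [0.4825, -0.0885, 0.3103]
tool_rot: [0.796, 0.606, 0.0, -0.0]
contact_force: [-0.7, 0.6, -0.6]
grip_width: 0.0918
grip_force: 0.0
(array([ 0.48283823, -0.08952317, -0.26767737]), np.float64(8.480706449886036e-05), 29, 284)
2561
((483.0101623535156, -89.09536743164062), (65.64012908935547, 45.99454116821289), 74.71249389648438)
([-1.3, 0.6, 134.3], 0.003)
```

```bash
python3 -m jog '[[[0,0,45],0.0,1],[[0,0.5,90],0,1],[[0,0.5,120],0,1],[[0,0.5,134],0,1],[[0,0.5,134],0,1],[[0,0.5,134],0,-1],[[0,0.5,134],0,-1],[[0,0.5,134],0,-1],[[0,0.5,134],0,-1],[[0,0.5,134],0,-1],[[0,0.5,134],0,-1],[[0,0.5,134],0,-1]]' 25
python3 - <<'E'
from h import *
h=.184
def swing(side,psi0,psi1,t,nr=5,ns=9,h=h,press=0):
    # tool frame at start: x=left,y=fwd,z=down; foot at x=side*60
    rows=[]
    def pos(psi,t):
        d=60*np.cos(t)-h*1000*np.sin(t); z=60*np.sin(t)+h*1000*np.cos(t)
        a=psi-psi0
        # yhat rotated by a (ccw from above): in (fwd,left)
        f,l=-np.sin(a),np.cos(a)
        return [side*60-side*l*d, -side*f*d, -(z-h*1000)+press],-a
    for i in range(1,nr+1): rows.append(pos(psi0,t*i/nr))
    for i in range(1,ns+1): rows.append(pos(psi0+(psi1-psi0)*i/ns,t))
    for i in range(nr-1,-1,-1): rows.append(pos(psi1,t*i/nr))
    for p,r in rows: print(np.round(p,1).tolist(),round(r,3))
swing(1,-.267,-.267+.61,.14)
E
```

```text
time_s: 4.3
eef_pos: [0.4831, -0.0893, 0.1765]
tool_rot: [0.796, 0.605, 0.0, -0.0]
contact_force: [-0.6, 0.3, 2.6]
grip_width: 0.0453
grip_force: 25.0
[5.2, 0.0, -1.6] -0.0
[10.4, 0.0, -3.1] -0.0
[15.6, 0.0, -4.4] -0.0
[20.9, 0.0, -5.6] -0.0
[26.3, 0.0, -6.6] -0.0
[26.3, 2.3, -6.6] -0.068
[26.6, 4.6, -6.6] -0.136
[27.0, 6.8, -6.6] -0.203
[27.5, 9.0, -6.6] -0.271
[28.2, 11.2, -6.6] -0.339
[29.0, 13.3, -6.6] -0.407
[30.0, 15.4, -6.6] -0.474
[31.1, 17.4, -6.6] -0.542
[32.3, 19.3, -6.6] -0.61
[28.0, 22.4, -5.6] -0.61
[23.6, 25.4, -4.4] -0.61
[19.3, 28.4, -3.1] -0.61
[15.1, 31.4, -1.6] -0.61
[10.8, 34.4, 0.0] -0.61
```

The opening is 45 mm, so the pads are on the eaves. I'll open, go 12 mm lower and pinch again.

```bash
python3 -m jog '[[[0,0,0],0,0.4],[[0,0,0],0,0.4],[[0,0,0],0,0.4],[[0,0,6],0,0.4],[[0,0,12],0,0.4],[[0,0,12],0,0.4],[[0,0,12],0,-1],[[0,0,12],0,-1],[[0,0,12],0,-1],[[0,0,12],0,-1],[[0,0,12],0,-1]]' 25
```

```text
time_s: 5.68
eef_pos: [0.4831, -0.0893, 0.1645]
tool_rot: [0.796, 0.605, 0.0, -0.0]
contact_force: [-1.7, -0.3, 1.0]
grip_width: 0.0458
grip_force: 25.0
```

```bash
python3 - <<'E'
from h import *
im,d=vision.snapshot('scene');W=cloud('scene',d)
cv2.imwrite('pics/crop2.png',cv2.resize(im[130:280,215:365],(600,600),interpolation=cv2.INTER_CUBIC))
W0=np.load('scene.npy');i0=cv2.imread('pics/scene0.png')
p=np.array([.4830,-.0891]);R=np.array([[np.cos(.267),np.sin(.267)],[-np.sin(.267),np.cos(.267)]])
q=(W0[...,:2]-p)@R
w=(i0.min(2)>165)&(abs(q[...,1])<.035)&(abs(q[...,0])<.03)&(W0[...,2]>.09)&(W0[...,2]<.195)
print(w.sum(),np.percentile(W0[w][:,2],[2,50,98]),np.percentile(q[w],[2,50,98],axis=0))
for z in np.arange(.09,.235,.01):
    m=(abs(W0[...,2]-z)<.005)&(abs(q[...,1])<.025)&(q[...,0]>.01)&(q[...,0]<.04); print(round(z,3),np.round(np.percentile(q[m][:,0],[10,50,90]),4))
E
```

```text
146 [0.11041281 0.12947289 0.14836325] [[ 0.0189154  -0.01863646]
 [ 0.02023668 -0.00249234]
 [ 0.02127443  0.01917669]]
0.09 [0.0185 0.0193 0.0199]
0.1 [0.0188 0.0195 0.02  ]
0.11 [0.0187 0.0196 0.0205]
0.12 [0.0192 0.0202 0.0209]
0.13 [0.0192 0.0201 0.0208]
0.14 [0.0191 0.02   0.0207]
0.15 [0.0188 0.0193 0.0203]
0.16 [0.0185 0.0192 0.02  ]
0.17 [0.0185 0.0192 0.0197]
0.18 [0.0186 0.0193 0.02  ]
0.19 [0.0186 0.0193 0.0198]
0.2 [0.0208 0.0222 0.0229]
0.21 [0.0145 0.0187 0.0215]
0.22 [0.0102 0.0125 0.0149]
0.23 [0.0101 0.0101 0.0101]
```

View pics/crop2.png

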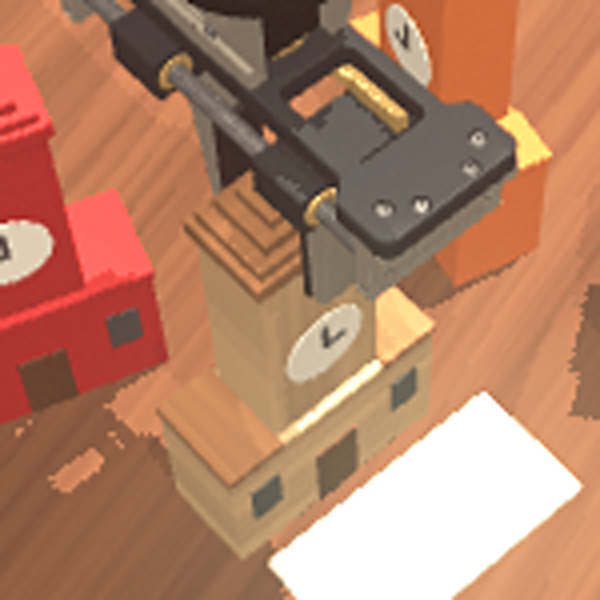

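The picture shows the fingers at the shaft top near (340,270), with their upper part likely on the eaves. I'll try 5 mm lower, which still leaves the gripper body above the roof.

```bash
python3 -m jog '[[[0,0,0],0,0.4],[[0,0,0],0,0.4],[[0,0,3],0,0.4],[[0,0,5],0,0.4],[[0,0,5],0,0.4],[[0,0,5],0,-1],[[0,0,5],0,-1],[[0,0,5],0,-1],[[0,0,5],0,-1],[[0,0,5],0,-1]]' 25
```

```text
time_s: 6.98
eef_pos: [0.483, -0.0893, 0.1594]
tool_rot: [0.796, 0.605, -0.0, -0.0]
contact_force: [-0.7, -0.4, 1.3]
grip_width: 0.0453
grip_force: 25.0
```

```bash
python3 -m jog '[[[0,0,0],0,0.4],[[0,0,0],0,0.4],[[0,0,-3],0,0.4],[[0,0,-5],0,0.4],[[0,0,-5],0,-1],[[0,0,-5],0,-1],[[0,0,-5],0,-1],[[0,0,-5],0,-1],[[0,0,-5],0,-1],[[4.5,0,-6],0,-1],[[9,0,-7.3],0,-1],[[13.5,0,-8.4],0,-1],[[18,0,-9.4],0,-1],[[22.5,0,-10.4],0,-1],[[22.5,0,-10.4],0,-1],[[22.5,0,-10.4],0,-1]]' 30
cat >> h.py <<'E'
def tower3d(xy,n='scene',clouds=None):
    """fit feet pose incl. roll tilt t about tower x, z offset"""
    w=[]
    for n in (['scene','top']):
        im,d=vision.snapshot(n); W,m=masks(n,im,d,'clock_tower',xy,.05)
        if m is not None:
            w.append(W[cv2.erode(m.astype(np.uint8),np.ones((3,3)))>0][:,:3])
    w=np.concatenate(w); w=w[(w[:,2]>.005)]
    def r(p,full=False):
        c=Ro.from_euler('ZX',[p[2],p[3]])
        q=c.inv().apply(w-[p[0],p[1],p[4]])
        def box(q,cen,hs):
            dd=np.abs(q-cen)-hs; return np.linalg.norm(np.maximum(dd,0),axis=1)+np.minimum(dd.max(1),0)
        d=np.minimum(np.minimum(box(q,[0,0,.04],[.025,.06,.04]),box(q,[0,0,.139],[.02,.03,.059])),box(q,[0,0,.2],[.023,.033,.003]))
        k=q[:,2]<.197
        return np.where(k,d,0)
    best=min((least_squares(r,[*xy,y,t,.005],loss='soft_l1',f_scale=.0015) for y in (-.3,.0,.35) for t in (-.1,0,.1)),key=lambda o:o.cost)
    p=best.x; c=Ro.from_euler('ZX',[p[2],p[3]]); o=np.array([p[0],p[1],p[4]])
    print('tower',np.round(p,4),'L',np.round(o+c.apply([0,.06,0]),4),'R',np.round(o+c.apply([0,-.06,0]),4),'n',len(w),'res',np.round(np.median(np.abs(best.fun)),5))
    return p
E
python3 - <<'E'
from h import *
c,s=np.cos(-.267),np.sin(-.267);o=np.array([.4830,-.0891]);print('L0',o+.06*np.array([-s,c]),'R0',o-.06*np.array([-s,c]))
tower3d([.483,-.085]); im,_=vision.snapshot('scene');cv2.imwrite('pics/crop3.png',cv2.resize(im[130:280,215:365],(600,600),interpolation=cv2.INTER_CUBIC))
E
```

```text
time_s: 8.98
eef_pos: [0.4886, -0.067, 0.1692]
tool_rot: [0.796, 0.606, -0.0, -0.0]
contact_force: [-0.8, -0.7, -6.6]
grip_width: 0.0456
grip_force: 30.0
L0 [ 0.49883034 -0.03122599] R0 [ 0.46716966 -0.14697401]
tower [ 0.4845 -0.0808 -0.271  -0.0756  0.008 ] L [ 0.5005 -0.0232  0.0035] R [ 0.4685 -0.1385  0.0125] n 3457 res 0.00038
```

View pics/crop3.png

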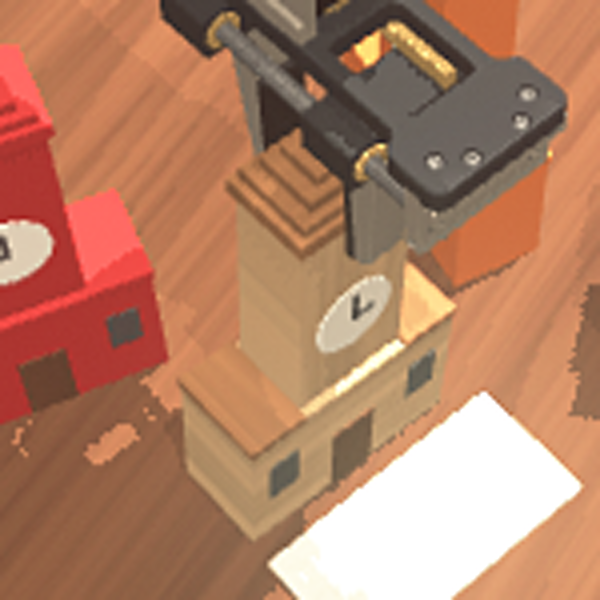

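Tower is tilted about 4° with the right end up, but it slid ~8 mm left and is nearly hanging (6.6 N). I'll shift back, press the foot down and use a lighter grip so it pivots.

```bash
python3 -m jog '[[[-4,0,0],0,-1],[[-8,0,0],0,-1],[[-8,0,2],0,-1],[[-8,0,2.5],0,-1],[[-6,0,2.5],0,-1],[[-4,0,2],0,-1],[[-2,0,1.5],0,-1],[[0,0,1.2],0,-1],[[2,0,0.8],0,-1],[[2,0,0.8],0,-1]]' 15
python3 - <<'E'
from h import *
tower3d([.483,-.085])
E
```

```text
time_s: 10.48
eef_pos: [0.4907, -0.0662, 0.17]
tool_rot: [0.796, 0.605, 0.001, 0.001]
contact_force: [-2.2, -1.7, 5.4]
grip_width: 0.0459
grip_force: 15.0
tower [ 0.4834 -0.09   -0.2725 -0.1275  0.0101] L [ 0.4994 -0.0327  0.0025] R [ 0.4674 -0.1473  0.0178] n 3585 res 0.00043
```

Tilt is now 7°, left foot within 2 mm of its start and pressed down. Swing the right end forward.

```bash
python3 -m jog '[[[0,0,0],0,-1],[[0.1,2.4,0],-0.07,-1],[[0.3,4.8,0],-0.14,-1],[[0.7,6.9,0],-0.2,-1],[[1.3,9.2,0],-0.27,-1],[[2,11.5,0],-0.34,-1],[[2.9,13.8,0],-0.41,-1],[[3.9,16,0],-0.48,-1],[[5.1,18.1,0],-0.55,-1],[[6.1,19.6,0],-0.6,-1],[[6.1,19.6,0],-0.6,-1],[[6.1,19.6,0],-0.6,-1]]' 20
python3 - <<'E'
from h import *
tower3d([.51,-.08])
E
```

```text
time_s: 12.18
eef_pos: [0.5115, -0.0654, 0.1699]
tool_rot: [0.582, 0.813, 0.001, 0.001]
contact_force: [0.3, -2.3, 5.9]
grip_width: 0.0455
grip_force: 20.0
tower [ 0.519  -0.0882  0.3289 -0.1231  0.0098] L [ 0.4997 -0.0318  0.0024] R [ 0.5382 -0.1445  0.0172] n 3235 res 0.00033
```

```bash
python3 -m jog '[[[-4.1,0,0.9],0,-1],[[-8.9,0,1.9],0,-1],[[-13.6,0,3],0,-1],[[-18.3,0,4.2],0,-1],[[-23,0,5.5],0,-1],[[-24,0,6],0,-1],[[-24,0,6],0,-1],[[-24,0,6],0,-1]]' 15
python3 - <<'E'
from h import *
tower3d([.52,-.085])
E
```

```text
time_s: 13.38
eef_pos: [0.5191, -0.0885, 0.1641]
tool_rot: [0.582, 0.813, 0.001, 0.001]
contact_force: [0.3, -3.2, 7.9]
grip_width: 0.0458
grip_force: 15.0
tower [ 0.5191 -0.0889  0.3318 -0.0035  0.0029] L [ 0.4996 -0.0322  0.0027] R [ 0.5386 -0.1456  0.0031] n 2899 res 0.00025
```

```bash
python3 -m jog '[[[-4,0,-0.8],0,-1],[[-9,0,-2],0,-1],[[-14,0,-3.1],0,-1],[[-19,0,-4.2],0,-1],[[-24,0,-5.2],0,-1],[[-24,0,-5.2],0,-1],[[-24,0,-5.2],0,-1]]' 15
python3 - <<'E'
from h import *
tower3d([.51,-.095])
E
```

```text
time_s: 14.45
eef_pos: [0.5258, -0.1084, 0.1684]
tool_rot: [0.581, 0.814, 0.001, -0.001]
contact_force: [-1.1, 2.4, 6.3]
grip_width: 0.0457
grip_force: 15.0
tower [ 0.5192 -0.0895  0.3326  0.0971  0.0086] L [ 0.4997 -0.0331  0.0144] R [ 0.5387 -0.146   0.0028] n 2575 res 0.00019
```

```bash
python3 -m jog '[[[-4.5,0,-0.8],0,-1],[[-4.5,0,-0.8],0,-1],[[-4.6,2.5,-0.8],0.07,-1],[[-4.8,4.9,-0.8],0.14,-1],[[-5.3,7.4,-0.8],0.21,-1],[[-5.9,9.8,-0.8],0.28,-1],[[-6.6,12.1,-0.8],0.35,-1],[[-7.6,14.4,-0.8],0.42,-1],[[-8.7,16.6,-0.8],0.49,-1],[[-9.9,18.8,-0.8],0.56,-1],[[-11,20.4,-0.8],0.615,-1],[[-11,20.4,-0.8],0.615,-1],[[-11,20.4,-0.8],0.615,-1]]' 20
python3 - <<'E'
from h import *
tower3d([.55,-.095])
E
```

```text
time_s: 16.27
eef_pos: [0.5487, -0.1133, 0.1689]
tool_rot: [0.8, 0.6, 0.0, -0.0]
contact_force: [-0.7, 1.8, 3.0]
grip_width: 0.0459
grip_force: 20.0
tower [ 0.5546 -0.0918 -0.2826  0.1069  0.0089] L [ 0.5713 -0.0345  0.0153] R [ 0.538  -0.1491  0.0025] n 2793 res 0.00032
```

```bash
python3 -m jog '[[[4,0,0.8],0,-1],[[8,0,1.6],0,-1],[[12,0,2.6],0,-1],[[16,0,3.6],0,-1],[[20,0,4.8],0,-1],[[21,0,5.2],0,-1],[[21,0,5.2],0,-1],[[21,0,5.2],0,-1]]' 15
python3 - <<'E'
from h import *
tower3d([.55,-.09])
E
```

```text
time_s: 17.48
eef_pos: [0.5549, -0.0935, 0.1641]
tool_rot: [0.8, 0.6, 0.0, 0.0]
contact_force: [-0.3, 3.0, 6.2]
grip_width: 0.0456
grip_force: 15.0
tower [ 0.5551 -0.0909 -0.2859  0.008   0.0031] L [ 0.5721 -0.0334  0.0036] R [ 0.5382 -0.1485  0.0026] n 3100 res 0.00032
```

Flat on the card (centre within ~1 mm by estimate). Release, rise clear, and check.

```bash
python3 -m jog '[[[0,0,0],0,0.4],[[0,0,0],0,0.8],[[0,0,0],0,1],[[0,0,0],0,1],[[0,0,0],0,1],[[0,0,-20],0,1],[[0,0,-60],0,1],[[0,0,-110],0,1],[[0,0,-150],0,1],[[0,0,-150],0,1],[[0,0,-150],0,1],[[0,0,-150],0,1]]'
python3 - <<'E'
from h import *
p=tower3d([.555,-.09]); c,s=np.cos(-.283),np.sin(-.283);e=p[:2]-[.5543,-.0905]
print('in card mm',1000*(c*e[0]+s*e[1]),1000*(-s*e[0]+c*e[1]))
im,d=vision.snapshot('scene');cv2.imwrite('pics/end.png',im)
E
```

```text
time_s: 19.18
eef_pos: [0.5537, -0.0939, 0.3124]
tool_rot: [0.8, 0.6, -0.001, -0.001]
contact_force: [0.9, 0.8, 0.2]
grip_width: 0.0918
grip_force: 0.0
tower [ 0.5548 -0.0907 -0.2866  0.      0.0027] L [ 0.5717 -0.0332  0.0027] R [ 0.5378 -0.1483  0.0027] n 3862 res 0.00025
in card mm 0.5107834898660567 -0.07705753038468306
```

View pics/end.png

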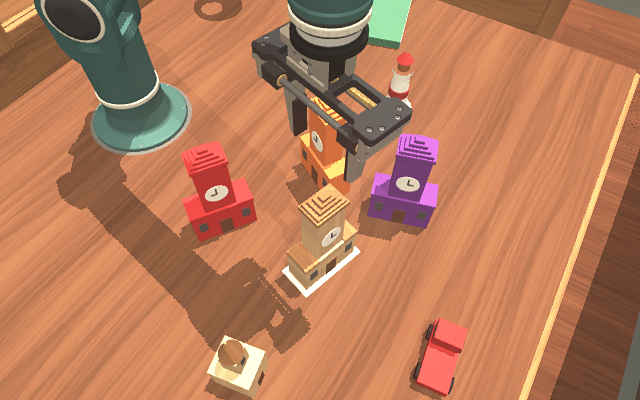

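The tower stands squarely on the card at (322,250). The gripper is clear above it, and the other objects look undisturbed.

```bash
python3 -c "
from rig import env;print(env.sign_off())"
```

```text
the job is handed in; nothing more can be done
None
```

I walked the clock tower onto the card in two swings, let go and handed the job in; by camera it stands upright and flat, within about 1 mm of the card's centre and square within 1°, with the chapel and lighthouse looking undisturbed, but no verdict came back.

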